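Set a straightedge to two pins and clamp a neck block against it

TASK

On the instrument maker's clamping board, slide the aluminium straightedge until its long edge touches both steel pins at once. Then take the wooden neck block, press the sprung jaw back with it and lower it upright onto the board between jaw and straightedge, its long side along the straightedge and roughly centred on the jaw, and let go so that the jaw clamps it while the straightedge stays against both pins. Leave the other things on the bench alone.

Things in the scene. Friction and masses are not known exactly. Their poses are not given: they have to be found in the camera images.
- fixture: Clamping board, fixed, level: plywood 230 (x) x 240 (y) x 18 mm; origin at the centre of its underside. Two steel pins (16 mm diameter, 15 mm high above the board) stand at y = +60 and -60 mm; their sides facing -x lie at x = +90 mm. A fixed back block, 42 mm high above the board, spans x = -112 to -84, y = -55 to +55 mm. The sprung jaw and straightedge lie between.
- pin_left (a point): The point on the side of the pin at the board's y = +60 mm that the straightedge has to touch (9 mm above the board's top). Axes as the board's.
- pin_right (a point): The same point on the pin at the board's y = -60 mm.
- straightedge_mid (a point): Centre of the straightedge's aluminium bar: 56 (x) x 200 (y) x 18 mm high, 0.3 kg, loose on the board, 15 to 45 mm short of the pins and askew; +x side towards the pins. On it a dark wooden grip 24 (x) x 40 (y) mm, from 9 to 49 mm above this point, centred at x = +14 mm, y = 0: the 30 mm of bar nearest the jaw are free. It may end up to 35 mm off centre lengthwise.
- straightedge_face (a point): Centre of the straightedge's long side that has to touch the pins: 28 mm in +x from the bar's centre, 9 mm above its underside.
- block_mid (a point): Centre (half-way up) of the pale wooden neck block, standing on the bench left or right of the board: base 70 (x) x 110 (y) x 46 mm high, with a tenon 30 (x) x 44 (y) x 45 mm high centred on top; 91 mm high in all, 0.22 kg. The same turned half round. Clamped, the 70 mm lie across the gap and its y axis along the board's y.
- jaw (a joint): Travel of the sprung jaw in m: 0 = at rest, nearest the pins; grows to 0.030 as it is pressed back (board's -x). The spring pushes with about 3 N at 0, 5 N at 0.014, 7 N at 0.030 and always returns it. With the block clamped and the straightedge at the pins it reads about 0.014.
- jaw_face (a point): Centre of the jaw's clamping face, which looks to the board's +x; moves with the jaw; 21 mm above the board's top. The wooden jaw is 90 mm wide (y), 24 mm deep, its top 42 mm above the board, so that a block held just above the 18 mm bar can press it back. At rest the face is at the board's x = -22 mm: 56 mm from a straightedge set to the pins.
- spool: Bystander: turned dark wooden spool, 72 mm diameter, 90 mm high, standing on the bench on the side where the block is not. Origin at the centre of its underside.
- jar: Bystander: lidded amber jar, 72 mm diameter, 100 mm high, beyond the board. Origin at the centre of its underside.
- mallet: Bystander: wooden hammer lying beyond the board. Origin on its underside.
Not all that is in view belongs to the job. Of the things like the part that bears straightedge_mid, leave any that is orange or turquoise; of the rest the larger one is meant.

How it is judged (in metres and radians):
On the way, in this order (a step that is already met when the one before it is completed fails the run):
1. the straightedge lies on the board with its long edge at both pins (x of straightedge_face in the frame of fixture above 0.0875 m and angle between the y axis of straightedge_mid and the y axis of fixture, either way round below 0.025 rad and y of straightedge_mid in the frame of fixture between -0.037 and 0.037 m and z of straightedge_mid in the frame of fixture between 0.024 and 0.03 m), for 0.2 s.
2. the block presses the sprung jaw back (value of joint jaw above 0.012 m and contact force between block and jaw above 1 N), for 0.05 s.
3. the block stands on the board in the gap, clamped by the jaw (z of block_mid in the frame of fixture between 0.06 and 0.067 m and angle between block_mid's own z axis and vertical below 0.05 rad and angle between the y axis of block_mid and the y axis of fixture, either way round below 0.05 rad and y of block_mid in the frame of fixture between -0.03 and 0.03 m and x of block_mid in the frame of fixture between -0.01 and 0.008 m and value of joint jaw between 0.01 and 0.019 m), for 0.2 s.
At the end, for the whole second after the job is handed in: Straightedge flat on the board, its side within 2.5 mm of the pin line, parallel within 0.025 rad, within 37 mm of centre lengthwise. Block upright on the board (0.05 rad), long side along the straightedge (0.05 rad), within 30 mm of the jaw's centre, clamped by the jaw (at 10 to 19 mm), at rest (all of step 1 and all of step 3 and contact force between block and jaw above 1 N and contact force between block and straightedge above 0.5 N and linear speed of each of block, straightedge below 0.01 m/s); the robot touches nothing.
It fails at once if spool is disturbed (moved more than 30 mm) (distance of spool from where it was at the start of the episode above 0.03 m).
It fails at once if jar is disturbed (moved more than 30 mm) (distance of jar from where it was at the start of the episode above 0.03 m).
It fails at once if mallet is disturbed (moved more than 30 mm) (distance of mallet from where it was at the start of the episode above 0.03 m).
It also fails if it takes over 58 s, if anything falls off the work surface, if the arm or the gripper's body presses on something with over 40 N, if the wrist force passes 120 N, or if a joint passes its speed limit or range.

ROBOT

A 6-joint arm with a two-finger parallel gripper is mounted at the origin on the work surface. World frame = base frame: x ahead of the robot, y to its left, z up, the work surface at z = 0. Lengths are in m, angles in degrees, forces in N, time in s.
With the tool pointing down it reaches from about 0.4 to 0.825 m from the base axis. Payload 7 kg.
Tool frame: the origin (TCP) lies where the fingers leave the gripper's body, on its centre line; the fingertips stand 66 mm ahead of it and the grasp point (between the pads) lies 47 mm ahead of it; z points along the fingers, y is the direction in which the jaws open and shut (so a half turn about z gives the same grasp; the last joint's range is limited). The gripper opens to 88 mm and grips with 3 to 60 N. Pads are 19 mm wide; open, the fingers measure 130 mm over their backs; the gripper's body (78 mm by 193 mm) begins 47 mm behind the grasp point.
Start: joints at [86.293, 20.546, 0.682, 0, -70.136, -16.507], TCP at [0.233, 0.633, 0.292] pointing down, gripper open.
Joint ranges: [-176.03, 176.03], [-82.01, 121.73], [-58.28, 71.71], [-173.87, 95.51], [-174.79, -0.11], [-173.66, 173.66]. Speed limits (degrees/s): [136.94, 136.94, 172.46, 180, 180, 180].

INTERFACE

Orientations are given as [roll, pitch, yaw] about the fixed x, y, z axes, in that order (R = Rz(yaw) Ry(pitch) Rx(roll)).
In Python, from plant import get_obs, snapshot, close_job gives the robot as it stands.
- The arm moves only by the tool play_rows, never from a script. Its argument "series" is a list of rows, each a list of 5 numbers: the opening in per cent of the stroke, from 0 (shut) to 100 (fully open), then the shift along the tool's x, y, z in m, then the turn about the tool's z in degrees. In form: [[jaw, dx, dy, dz, spin], ...]. A call has 1 to 10 rows; each row is the pose to reach, as a shift and turn from the pose commanded when the call began, along the tool's axes at that moment; what a row does not reach only later rows make up. A row lasts 1/10 s, in which the tool goes at most 50 mm and 8.59 degrees, less where a joint would pass 70% of its speed; a pose out of reach is approached as far as the arm can. A call with a gripper value outside its range is refused whole. The fingers move at their own pace and stop on an object; the grip force is fixed at half the most. Time passes only in rows, so rows that repeat a pose let the fingers close. It gives the time, the measured TCP pose, the force and the opening at its end, in the units of the state.
- get_obs(): the state, without advancing time (a new reading comes with each control period).
- snapshot(name): name is "scene" or "side" or "wrist"; returns a dict with "frame" (400x640x3 uint8, red, green, blue), "z_map" (400x640 float32, m along the optical axis (not along the pixel's ray), 0 where there is no reading), "mtx" (3x3 intrinsics, pixels), "D" ([k1, k2, p1, p2, k3] as OpenCV has them; the pictures are not rectified), "camera_from_world" (4x4, takes a point from world to camera coordinates); the wrist camera has in their place "tool_from_camera" (4x4, takes a point from camera to tool coordinates, whose origin is the TCP and whose axes are the flange's). Camera axes: x right, y up, looking along -z (the intrinsics and any distortion apply to the point x, -y, -z); pixel columns grow to the right and rows downward; lengths in m; the calibration is good to about 2 mm. A picture is of the moment at which its call begins: read the wrist's pose just before it.
- close_job(): hands the job in, once; it reports no verdict.
The state is a dict: "clock": time; "joint_pos": joint angles; "qvel": joint speeds; "tau": joint torques, N m; "tool_pos": TCP position; "orientation": TCP orientation; "force": force on the tool from outside, world axes, zero at the start; "moment": the same for the moment, N m; "opening": finger opening in m.
Only numpy, scipy, OpenCV 4.12 (cv2) and the standard library are available. Lean on these libraries where they do the work, as an engineer would, in place of code of your own. Each camera call takes 0.05 s, during which the arm holds its last target.

## Working session

There is one attempt and no reset: what is moved stays moved. The work goes in short steps, Python scripts to look and compute and a tool call to move; the robot and the scene stay as the last step left them, time stands still between calls to the robot, and variables do not carry over. Pictures are saved under pics/ and viewed, and the job is handed in when it is done.

Besides the shell and the picture viewer there is one more tool, called after "Call:" in YAML: its name, and indented under it one key for each argument. play_rows: Moves the arm, as the interface text tells. Its arguments: {"type":"object","properties":{"series":{"type":"array"}},"required":["series"]}

```bash
ls; mkdir -p pics; cat > h.py <<'E'
import numpy as np, cv2, pickle
from plant import get_obs, snapshot, close_job
from scipy.spatial.transform import Rotation as R
def snap(name,tag):
    o=get_obs(); s=snapshot(name); s['obs']=o
    pickle.dump(s,open(f'pics/{tag}.pkl','wb'))
    cv2.imwrite(f'pics/{tag}.png',s['frame'][:,:,::-1]); return s
def load(tag): return pickle.load(open(f'pics/{tag}.pkl','rb'))
def w_from_c(s):
    if 'camera_from_world' in s: return np.linalg.inv(s['camera_from_world'])
    o=s['obs'];T=np.eye(4);T[:3,:3]=R.from_euler('xyz',o['orientation'],degrees=True).as_matrix();T[:3,3]=o['tool_pos']
    return T@s['tool_from_camera']
def ray(s,uv):
    p=cv2.undistortPoints(np.array(uv,float).reshape(-1,1,2),np.array(s['mtx'],float),np.array(s['D'],float)).reshape(-1,2)
    return np.c_[p[:,0],-p[:,1],-np.ones(len(p))]
def at_z(s,uv,z):
    T=w_from_c(s); d=ray(s,uv)@T[:3,:3].T; o=T[:3,3]
    return o+d*((z-o[2])/d[:,2])[:,None]
def by_depth(s,uv):
    T=w_from_c(s); r=ray(s,uv); z=np.array([s['z_map'][int(v),int(u)] for u,v in uv])
    return (r*z[:,None])@T[:3,:3].T+T[:3,3]
def cloud(s):
    v,u=np.mgrid[0:400,0:640]; uv=np.c_[u.ravel(),v.ravel()]
    T=w_from_c(s); P=(ray(s,uv)*s['z_map'].ravel()[:,None])@T[:3,:3].T+T[:3,3]
    return P.reshape(400,640,3)
E
python3 - <<'E'
from h import *
print(get_obs())
for n in('scene','side','wrist'):
    s=snap(n,n+'0'); print(n,s['mtx'],s['D'],w_from_c(s)[:3,3])
E
```

```text
pics
{'clock': 0.0, 'joint_pos': array([ 8.62933562e+01,  2.05915445e+01,  6.34566558e-01, -2.03252410e-02,
       -7.01365354e+01, -1.65064359e+01]), 'qvel': array([-0.02669253, -0.07044519, -0.03751672, -0.05592575, -0.00213369,
        0.03480821]), 'tau': array([ 2.96361559e-04, -5.82723570e+01,  2.93050611e+01,  6.99729413e+00,
        7.00452380e-03, -1.61287462e-04]), 'tool_pos': array([0.23310987, 0.63306631, 0.29122675]), 'orientation': array([ 1.79904911e+02, -8.25225691e-03, -2.02199946e+01]), 'force': array([ 0.62500406,  0.77785932, -0.27239606]), 'moment': array([ 0.02365479,  0.03358532, -0.00774622]), 'opening': 0.08764552119848185}
scene [[416.23350316   0.         313.84226758]
 [  0.         416.23350316 198.87921473]
 [  0.           0.           1.        ]] [-0.09371545  0.          0.          0.          0.        ] [1.02263599 0.61512767 0.54306936]
side [[362.30406689   0.         319.74753967]
 [  0.         362.30406689 202.50472348]
 [  0.           0.           1.        ]] [0.01402263 0.         0.         0.         0.        ] [ 0.39862922 -0.56738665  0.79536837]
wrist [[293.67375374   0.         320.109714  ]
 [  0.         293.67375374 197.20394703]
 [  0.           0.           1.        ]] [-0.03836353  0.          0.          0.          0.        ] [0.31079981 0.60455935 0.38413289]
```

View pics/scene0.png

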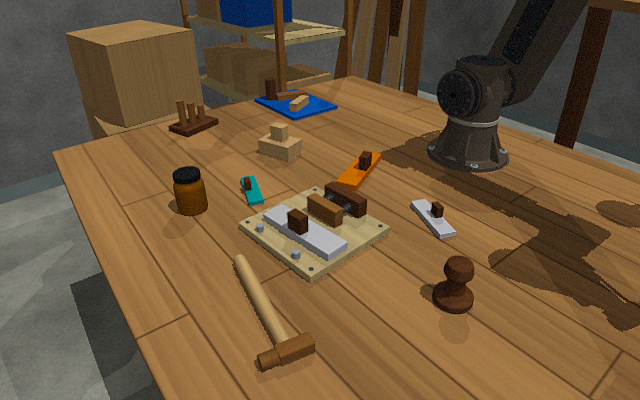

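View pics/side0.png

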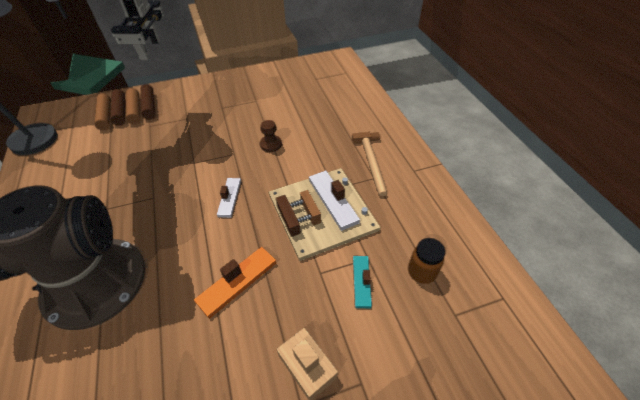

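View pics/wrist0.png

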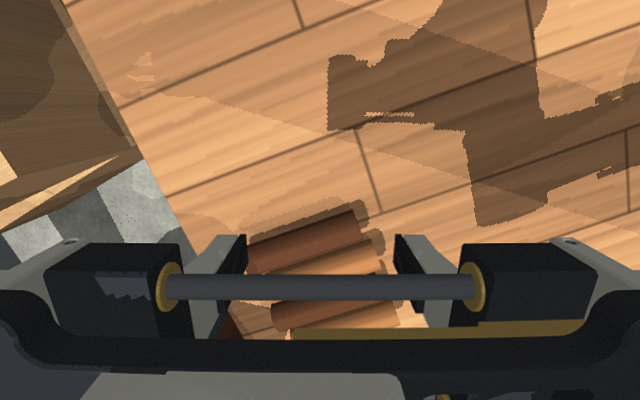

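The straightedge meant is the large silver one on the board (side view about 335,200). The block is at (307,360) and the spool at (270,137). Next I'll enlarge the view and measure.

```bash
python3 - <<'E'
from h import *
for t,(x0,y0,w,h) in {'side0':(260,160,125,100),'scene0':(230,175,170,110)}.items():
    s=load(t); c=s['frame'][y0:y0+h,x0:x0+w,::-1]; c=cv2.resize(c,None,fx=4.7 if t=='scene0' else 6,fy=4.7 if t=='scene0' else 6,interpolation=cv2.INTER_CUBIC)
    cv2.imwrite(f'pics/{t}_crop.png',c)
s=load('side0')
P=cloud(s)
for n,uv in dict(boardcorner=(325,252),boardTL=(273,190),baseplate=(330,236),bar=(322,190),grip=(338,185),block=(290,352),tenon=(306,352),back=(287,210),jaw=(309,205),spool=(268,125),jar=(430,248)).items():
    print(n,P[uv[1],uv[0]].round(4))
s=load('scene0');P=cloud(s)
for n,uv in dict(bar=(280,220),tenon=(278,130),block=(270,147),back=(346,192),jaw=(325,205),spool=(458,262),jar=(187,173),mallet=(285,350),mh=(240,260)).items():
    print(n,P[uv[1],uv[0]].round(4))
E
```

```text
boardcorner [ 5.547e-01 -1.051e-01  3.000e-04]
boardTL [0.4777 0.129  0.0169]
baseplate [ 0.5794 -0.0731  0.0162]
bar [0.6053 0.0675 0.0353]
grip [0.6405 0.0369 0.0752]
block [ 0.4042 -0.3282  0.046 ]
tenon [ 0.4323 -0.3524  0.0915]
back [0.4911 0.0116 0.0598]
jaw [0.5497 0.008  0.0608]
spool [0.5195 0.3297 0.0875]
jar [ 0.7602 -0.2295  0.1005]
bar [ 0.6493 -0.0126  0.0362]
tenon [ 0.4406 -0.3377  0.081 ]
block [ 0.4684 -0.3426  0.034 ]
back [0.4927 0.0196 0.0616]
jaw [0.5622 0.0319 0.0615]
spool [0.5251 0.3396 0.0895]
jar [ 0.7602 -0.2238  0.099 ]
mallet [0.8223 0.2633 0.0247]
mh [0.7756 0.0398 0.0268]
```

View pics/side0_crop.png

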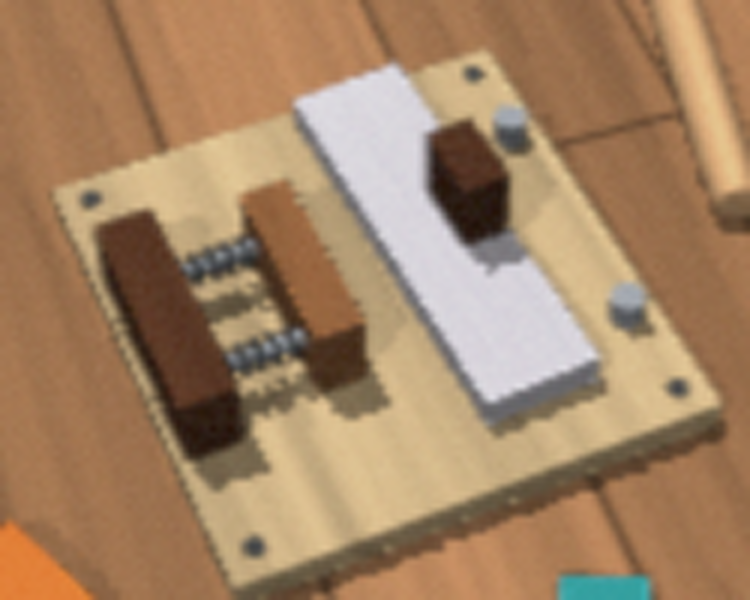

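View pics/scene0_crop.png

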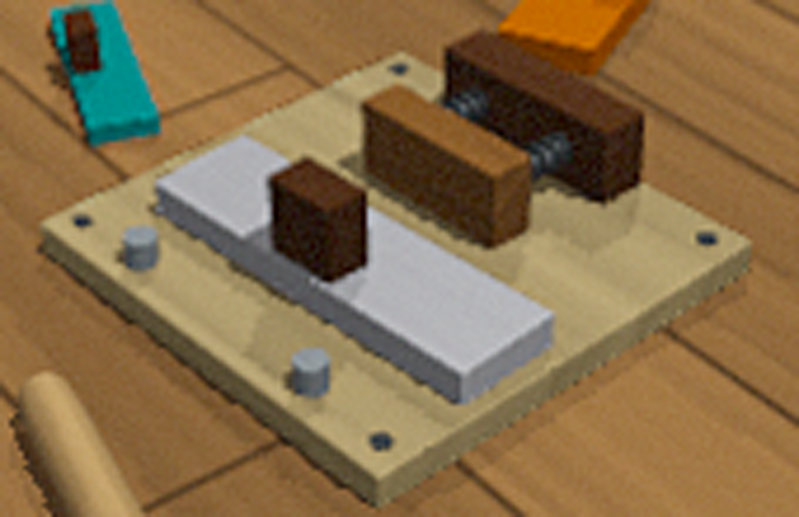

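```bash
cat > m.py <<'E'
from h import *
def cv(c,x0,y0,f): return (np.array(c,float)+.5)/f-.5+[x0,y0]
def rectfit(P,w,h,name):
    # P ordered corners; report centre,edges
    P=P[:,:2]; print(name,'c',P.mean(0).round(4),'edges',[np.linalg.norm(P[(i+1)%4]-P[i]).round(4) for i in range(4)],'ang',[np.degrees(np.arctan2(*(P[(i+1)%4]-P[i])[::-1])).round(2) for i in range(4)])
E
python3 - <<'E'
from m import *
S=load('side0');C=load('scene0')
f=lambda c:cv(c,260,160,6); g=lambda c:cv(c,230,175,4.7)
rectfit(at_z(S,f([(55,188),(487,50),(720,402),(233,580)]),.018),0,0,'board side')
rectfit(at_z(C,g([(752,240),(375,480),(42,225),(402,54)]),.018),0,0,'board scene')
rectfit(at_z(S,f([(295,102),(397,63),(600,362),(490,402)]),.036),0,0,'bar side')
rectfit(at_z(C,g([(553,315),(462,375),(157,187),(247,137)]),.036),0,0,'bar scene')
print('pins',at_z(S,f([(511,115),(629,293)]),.033).round(4),at_z(C,g([(311,358),(140,236)]),.033).round(4))
rectfit(at_z(S,f([(428,133),(475,118),(508,180),(462,193)]),.076),0,0,'grip side')
rectfit(at_z(C,g([(367,190),(325,215),(270,175),(310,157)]),.076),0,0,'grip scene')
for t,(x0,y0,w,h) in {'side0':(265,320,85,80),'scene0':(250,115,60,50)}.items():
    s=load(t); c=s['frame'][y0:y0+h,x0:x0+w,::-1]; c=cv2.resize(c,None,fx=7,fy=7,interpolation=cv2.INTER_CUBIC)
    cv2.imwrite(f'pics/{t}_blk.png',c)
P=cloud(S)
m=(P[...,2]>.085)&(P[...,2]<.095)&(abs(P[...,0]-.43)<.1)&(abs(P[...,1]+.35)<.1)
q=P[m][:,:2]; print(m.sum(),cv2.minAreaRect(q.astype(np.float32)*1000))
m=(P[...,2]>.04)&(P[...,2]<.095)&(abs(P[...,0]-.43)<.1)&(abs(P[...,1]+.35)<.1)
q=P[m][:,:2]; print(m.sum(),cv2.minAreaRect(q.astype(np.float32)*1000))
E
```

```text
board side c [0.5884 0.0204] edges [np.float64(0.227), np.float64(0.2365), np.float64(0.2273), np.float64(0.2349)] ang [np.float64(4.66), np.float64(-85.08), np.float64(-175.72), np.float64(94.83)]
board scene c [0.5888 0.0232] edges [np.float64(0.2312), np.float64(0.2358), np.float64(0.2277), np.float64(0.2353)] ang [np.float64(5.19), np.float64(-85.28), np.float64(-174.93), np.float64(95.58)]
bar side c [0.6255 0.0335] edges [np.float64(0.0554), np.float64(0.2014), np.float64(0.0527), np.float64(0.1975)] ang [np.float64(8.85), np.float64(-83.14), np.float64(-175.25), np.float64(97.64)]
bar scene c [0.6258 0.0386] edges [np.float64(0.0547), np.float64(0.1947), np.float64(0.0572), np.float64(0.1973)] ang [np.float64(7.13), np.float64(-82.29), np.float64(-170.25), np.float64(97.02)]
pins [[ 0.6813  0.0886  0.033 ]
 [ 0.6922 -0.0301  0.033 ]] [[ 0.6799  0.0894  0.033 ]
 [ 0.6908 -0.0288  0.033 ]]
grip side c [0.6386 0.0349] edges [np.float64(0.0231), np.float64(0.0397), np.float64(0.0217), np.float64(0.0385)] ang [np.float64(4.13), np.float64(-88.91), np.float64(-178.76), np.float64(93.16)]
grip scene c [0.6395 0.0399] edges [np.float64(0.0249), np.float64(0.0391), np.float64(0.0215), np.float64(0.0362)] ang [np.float64(9.09), np.float64(-88.25), np.float64(-177.91), np.float64(96.8)]
403 ((430.19134521484375, -352.01593017578125), (30.193159103393555, 44.31999588012695), 19.68636131286621)
2137 ((429.8840026855469, -352.643310546875), (70.72895050048828, 111.08145904541016), 19.7512264251709)
```

View pics/side0_blk.png

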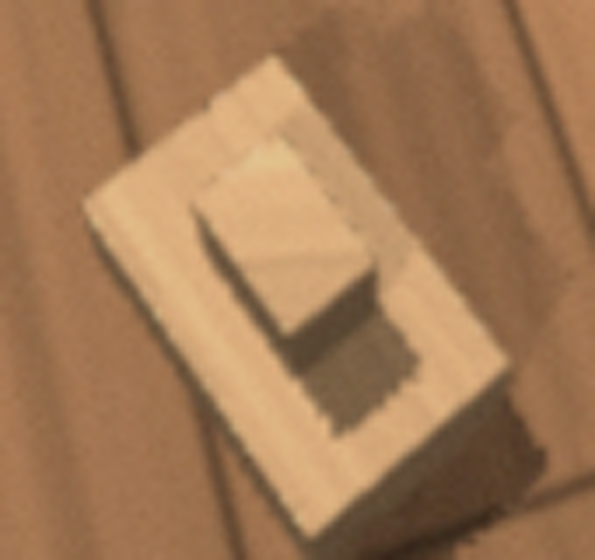

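```bash
cat >> m.py <<'E'
BC=np.array([.5886,.0218]);BY=5.0
def zrect(s,z0,z1,box,name,k=0):
    P=cloud(s);m=(P[...,2]>z0)&(P[...,2]<z1)&(P[...,0]>box[0])&(P[...,0]<box[1])&(P[...,1]>box[2])&(P[...,1]<box[3])
    m&=s['z_map']>0
    if k: m=cv2.morphologyEx(m.astype(np.uint8),cv2.MORPH_OPEN,np.ones((3,3)))>0
    q=P[m]; r=cv2.minAreaRect(q[:,:2].astype(np.float32)*1000)
    print(name,m.sum(),np.round(r[0],1),np.round(r[1],1),round(r[2],2),'z',np.median(q[:,2]).round(4)); return r
def toboard(p):
    c,s=np.cos(np.radians(BY)),np.sin(np.radians(BY)); d=np.array(p)[:2]-BC; return np.array([c*d[0]+s*d[1],-s*d[0]+c*d[1]])
def fromboard(p):
    c,s=np.cos(np.radians(BY)),np.sin(np.radians(BY)); return BC+np.array([c*p[0]-s*p[1],s*p[0]+c*p[1]])
def go(xy,yaw,z,pos=None,yaw0=None):
    o=get_obs()
    if pos is None: pos,yaw0=o['tool_pos'],o['orientation'][2]
    a=np.radians(yaw0); X=np.array([np.cos(a),np.sin(a),0]);Y=np.array([np.sin(a),-np.cos(a),0])
    d=np.array([*xy,z])-pos
    print('d',(X@d).round(4),(Y@d).round(4),(-d[2]).round(4),'spin',round((yaw0-yaw+180)%360-180,2))
E
python3 - <<'E'
from m import *
for t in('side0','scene0'):
    s=load(t)
    zrect(s,.032,.0395,(.54,.72,-.08,.16),'bar',1)
    zrect(s,.070,.082,(.60,.68,-.02,.1),'grip')
    zrect(s,.053,.067,(.46,.52,-.06,.1),'back',1)
    zrect(s,.053,.067,(.53,.59,-.06,.1),'jaw',1)
    zrect(s,.011,.067,(.4,.8,-.2,.2),'board',1)
for p in ((.6257,.036),(.639,.0374)): print(toboard(p))
go((.639,.0374),-83,.20)
E
```

```text
bar 988 [641.4  36.2] [ 91.5 201.1] 7.32 z 0.0361
grip 114 [637.9  35.8] [25. 41.] 11.94 z 0.0755
back 376 [489.8  10.2] [ 27.7 111.9] 5.1 z 0.0599
jaw 268 [553.4  16.2] [24.3 92. ] 5.06 z 0.0602
board 6446 [608.2  31. ] [441.  333.8] 70.75 z 0.0195
bar 1256 [645.3  38.8] [ 99.  200.8] 7.27 z 0.0362
grip 175 [639.5  38.1] [25.2 40.1] 3.15 z 0.0758
back 425 [491.4  13.8] [ 31.7 111.3] 3.75 z 0.0602
jaw 340 [554.9  18.9] [25.8 89.6] 4.09 z 0.0601
board 8962 [598.4   9.8] [407.5 385.5] 85.77 z 0.0212
[0.03819643 0.01091249]
[0.05156784 0.01114799]
d 0.5867 0.4187 0.0914 spin 62.78
```

Call:
play_rows:
  series:
    - [100,0.587,0.419,0.05,62.8]
    - [100,0.587,0.419,0.05,62.8]
    - [100,0.587,0.419,0.05,62.8]
    - [100,0.587,0.419,0.05,62.8]
    - [100,0.587,0.419,0.05,62.8]
    - [100,0.587,0.419,0.05,62.8]
    - [100,0.587,0.419,0.05,62.8]
    - [100,0.587,0.419,0.05,62.8]
    - [100,0.587,0.419,0.05,62.8]
    - [100,0.587,0.419,0.05,62.8]

```text
clock: 1.15
tool_pos: [0.5148, 0.2193, 0.2576]
orientation: [-180.0, 0.0, -83.0]
force: [1.0, 1.2, 0.2]
opening: 0.0873
```

```bash
python3 - <<'E'
from m import *
o=get_obs();print(o['clock'],o['tool_pos'],o['orientation'],o['force'])
go((.639,.0374),-83,.24)
E
```

```text
1.15 [0.51476963 0.21933923 0.25755445] [-1.79989673e+02  1.10915627e-02 -8.29999683e+01] [0.98452601 1.22978889 0.16323985]
d 0.1957 -0.1011 0.0176 spin 0.0
```

Call:
play_rows:
  series:
    - [70,0.196,-0.101,0.018,0]
    - [70,0.196,-0.101,0.018,0]
    - [70,0.196,-0.101,0.018,0]
    - [70,0.196,-0.101,0.018,0]
    - [70,0.196,-0.101,0.018,0]
    - [70,0.196,-0.101,0.018,0]
    - [70,0.196,-0.101,0.018,0]

```text
clock: 1.85
tool_pos: [0.638, 0.0384, 0.2389]
orientation: [179.9, -0.0, -83.1]
force: [0.3, 0.2, -0.2]
opening: 0.0612
```

```bash
python3 - <<'E'
from m import *
s=snap('wrist','w1');o=s['obs'];print(o['clock'],o['tool_pos'],o['orientation'],o['force'])
go((.639,.0374),-83,.125)
print(w_from_c(s))
E
```

```text
1.85 [0.63800821 0.03840288 0.23892777] [ 1.79934351e+02 -3.41306473e-03 -8.31003983e+01] [ 0.25698066  0.22699763 -0.23416483]
d 0.0018 -0.0009 0.1143 spin -0.03
[[-0.9927921   0.11369203  0.03792053  0.64856325]
 [-0.11983566 -0.94644559 -0.2998002  -0.04341694]
 [ 0.00180482 -0.3021835   0.95324806  0.33172428]
 [ 0.          0.          0.          1.        ]]
```

View pics/w1.png

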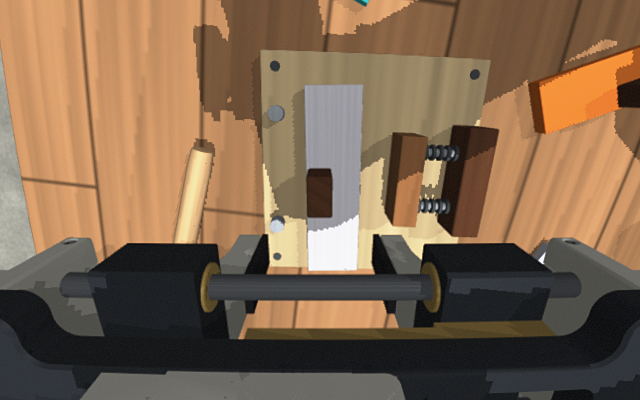

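The wrist view shows the bar from (305,85) to (360,270), the grip at (319,193), and the pins at (276,114) and (277,225). I'll measure from this view as a cross-check.

```bash
python3 - <<'E'
from m import *
s=load('w1')
c=s['frame'][40:280,250:510,::-1]; cv2.imwrite('pics/w1c.png',cv2.resize(c,None,fx=2.5,fy=2.5,interpolation=cv2.INTER_CUBIC))
zrect(s,.070,.082,(.60,.68,-.02,.1),'grip')
zrect(s,.053,.067,(.46,.52,-.06,.1),'back',1)
zrect(s,.053,.067,(.53,.59,-.06,.1),'jaw',1)
E
```

```text
grip 1090 [639.   37.2] [23.5 39.3] 7.05 z 0.0762
back 3346 [491.5  12.3] [ 29.6 109.1] 5.2 z 0.0602
jaw 2445 [555.   18.2] [24.7 90.5] 4.86 z 0.0603
```

View pics/w1c.png

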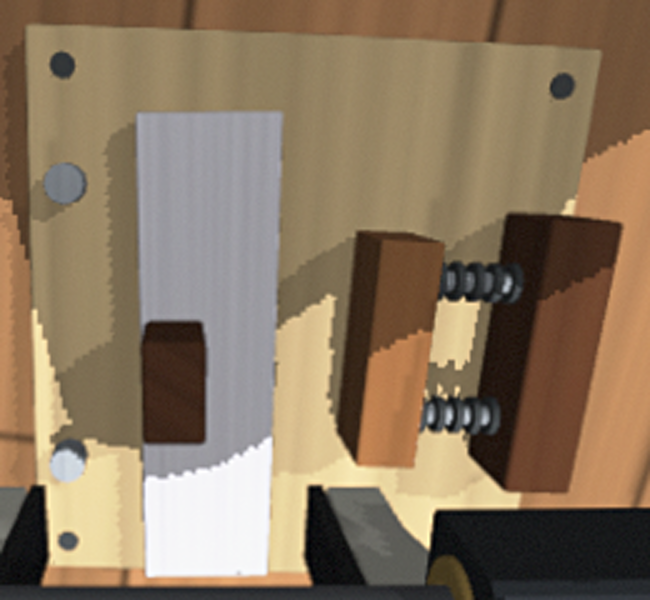

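```bash
python3 - <<'E'
from m import *
s=load('w1')
f=lambda c:cv(c,250,40,2.5)
p=at_z(s,f([(66,183),(69,459)]),.033);print(p.round(4),[toboard(q).round(4) for q in p])
b=at_z(s,f([(137,114),(283,112),(268,574),(147,576)]),.036);rectfit(b,0,0,'bar');print([toboard(q).round(4) for q in b])
zrect(s,.032,.0395,(.58,.672,-.08,.16),'bar',1)
E
```

```text
[[ 0.69   -0.0305  0.033 ]
 [ 0.6798  0.086   0.033 ]] [array([ 0.0964, -0.0609]), array([0.0964, 0.056 ])]
bar c [0.6247 0.0359] edges [np.float64(0.0553), np.float64(0.199), np.float64(0.0556), np.float64(0.1991)] ang [np.float64(-172.29), np.float64(97.38), np.float64(7.85), np.float64(-82.7)]
[array([ 0.0689, -0.0872]), array([ 0.0136, -0.0898]), array([0.0053, 0.109 ]), array([0.0609, 0.1118])]
bar 8737 [624.9  36. ] [ 56.2 201.1] 7.33 z 0.0363
```

Call:
play_rows:
  series:
    - [70,0.002,-0.001,0.05,0]
    - [70,0.002,-0.001,0.1,0]
    - [70,0.002,-0.001,0.13,0]
    - [70,0.002,-0.001,0.131,-0.3]
    - [70,0.002,-0.001,0.131,-0.3]
    - [25,0.002,-0.001,0.131,-0.3]
    - [15,0.002,-0.001,0.131,-0.3]
    - [15,0.002,-0.001,0.131,-0.3]
    - [15,0.002,-0.001,0.131,-0.3]

```text
clock: 2.8
tool_pos: [0.6398, 0.0372, 0.1097]
orientation: [-179.9, 0.0, -82.7]
force: [0.1, 0.3, -0.3]
opening: 0.0348
```

```bash
python3 - <<'E'
from m import *
o=get_obs();print(o['clock'],o['tool_pos'],o['orientation'],o['force'],o['opening'])
s=snap('side','s1');zrect(s,.032,.0395,(.54,.672,-.08,.16),'bar',1)
c=s['frame'][130:270,230:420,::-1]; cv2.imwrite('pics/s1c.png',cv2.resize(c,None,fx=4,fy=4,interpolation=cv2.INTER_CUBIC))
E
```

```text
2.8 [0.63977245 0.03717249 0.10967416] [-1.79905471e+02  1.95223269e-02 -8.27153287e+01] [ 0.09006257  0.34368826 -0.25990802] 0.03478701441128563
bar 629 [628.7   2. ] [ 56.7 136.7] 7.22 z 0.036
```

View pics/s1c.png

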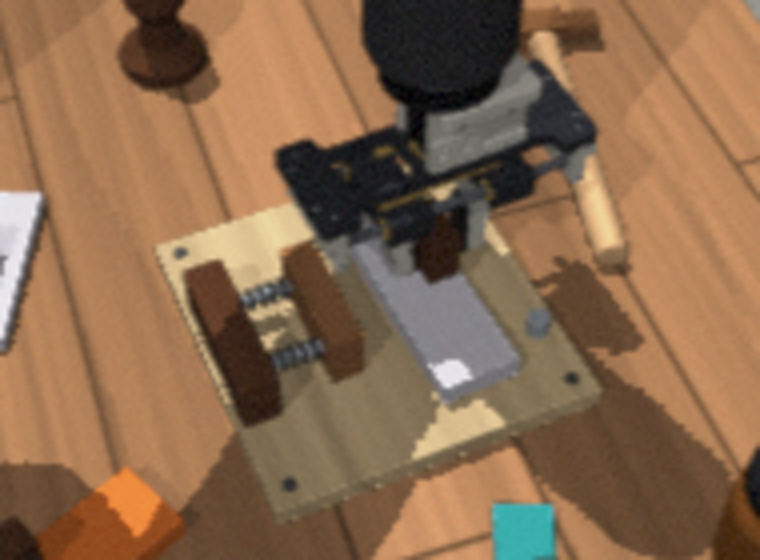

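Call:
play_rows:
  series:
    - [15,0,0,0,0]
    - [15,0,0,0,0]
    - [15,0,0,0,0]
    - [15,0,0,0,0]

```text
clock: 3.25
tool_pos: [0.6394, 0.037, 0.1089]
orientation: [-180.0, -0.0, -82.7]
force: [-2.7, 0.4, 5.8]
opening: 0.0239
```

```bash
python3 - <<'E'
from m import *
o=get_obs();print(o['clock'],o['tool_pos'],o['orientation'],o['force'],o['opening'])
d=.022; x=fromboard(toboard(o['tool_pos'])+[d,0]);go(x,-85,o['tool_pos'][2])
E
```

```text
3.25 [0.63941641 0.03699007 0.10894086] [-1.79995980e+02 -7.08800956e-03 -8.27083267e+01] [-2.70129668  0.43050774  5.81707883] 0.023907442774493266
d 0.0009 -0.022 -0.0 spin 2.29
```

Call:
play_rows:
  series:
    - [15,0.0,-0.004,0,0.6]
    - [15,0.0,-0.008,0,1.2]
    - [15,0.0,-0.012,0,1.8]
    - [15,0.001,-0.016,0,2.3]
    - [15,0.001,-0.019,0,2.3]
    - [15,0.001,-0.021,0,2.3]
    - [15,0.001,-0.021,0,2.3]

```text
clock: 3.95
tool_pos: [0.6599, 0.0383, 0.109]
orientation: [179.9, -0.0, -85.0]
force: [-3.9, 0.0, 8.2]
opening: 0.0237
```

Call:
play_rows:
  series:
    - [15,0.0,-0.001,0,0]
    - [15,0.0,-0.002,0,0]

```text
clock: 4.15
tool_pos: [0.6615, 0.0385, 0.109]
orientation: [179.9, -0.0, -85.0]
force: [-5.8, -0.3, 8.8]
opening: 0.0237
```

Call:
play_rows:
  series:
    - [15,0.0,-0.001,0,0]
    - [15,0.0,-0.001,0,0]

```text
clock: 4.35
tool_pos: [0.6626, 0.0386, 0.1089]
orientation: [179.9, -0.0, -85.0]
force: [-5.6, -0.4, 8.6]
opening: 0.0237
```

```bash
python3 - <<'E'
from m import *
o=get_obs();print(o['clock'],o['tool_pos'],o['orientation'],o['force'],o['moment'])
for n in('side','scene'):
    s=snap(n,n+'2')
    x0,y0=(260,150) if n=='side' else (230,175)
    c=s['frame'][y0:y0+110,x0:x0+150,::-1]; cv2.imwrite(f'pics/{n}2c.png',cv2.resize(c,None,fx=5,fy=5,interpolation=cv2.INTER_CUBIC))
E
```

```text
4.35 [0.66261986 0.03856199 0.10893747] [ 1.79904743e+02 -3.14151808e-02 -8.50177473e+01] [-5.59675699 -0.43471606  8.61437153] [-0.11202215  1.85726707  0.0392998 ]
```

View pics/scene2c.png

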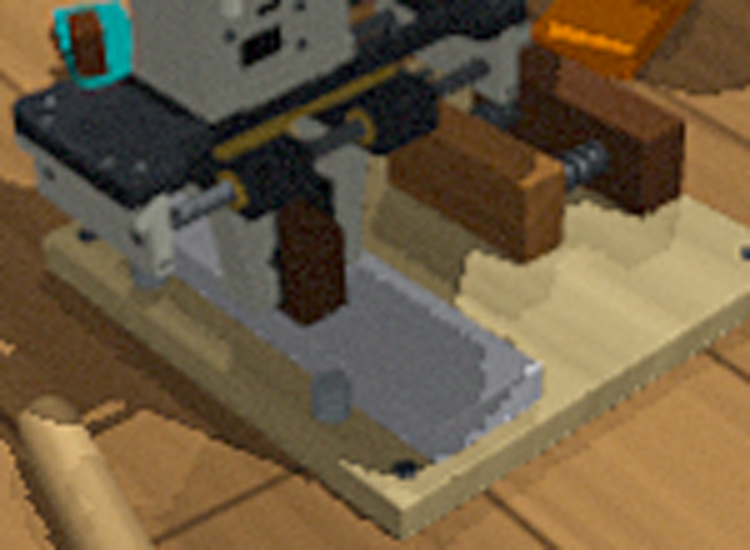

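The bar is almost at the near pin (330,390). I'll keep creeping until the force rises.

Call:
play_rows:
  series:
    - [15,0.0,-0.001,0,0]
    - [15,0.0,-0.001,0,0]

```text
clock: 4.65
tool_pos: [0.6631, 0.0386, 0.109]
orientation: [179.8, -0.0, -85.0]
force: [-7.1, 0.1, 10.5]
opening: 0.0239
```

Call:
play_rows:
  series:
    - [15,0.0,-0.001,0,0]
    - [15,0.0,-0.001,0,0]

```text
clock: 4.85
tool_pos: [0.6633, 0.0386, 0.109]
orientation: [179.8, -0.0, -85.0]
force: [-10.9, 0.1, 13.7]
opening: 0.0239
```

Call:
play_rows:
  series:
    - [15,0.0,-0.001,0,0]
    - [15,0.0,-0.0015,0,0]
    - [15,0.0,-0.0015,0,0]
    - [15,0.0,-0.0015,0,0]

```text
clock: 5.25
tool_pos: [0.6635, 0.0387, 0.109]
orientation: [179.6, -0.1, -85.0]
force: [-14.3, 1.5, 16.7]
opening: 0.0237
```

```bash
python3 - <<'E'
from m import *
o=get_obs();print(o['clock'],o['tool_pos'],o['orientation'],o['force'],o['moment'])
for n in('side','scene'):
    s=snap(n,n+'3')
    x0,y0=(260,150) if n=='side' else (230,175)
    c=s['frame'][y0:y0+110,x0:x0+150,::-1]; cv2.imwrite(f'pics/{n}3c.png',cv2.resize(c,None,fx=5,fy=5,interpolation=cv2.INTER_CUBIC))
E
```

```text
5.25 [0.66354336 0.03865498 0.10902238] [ 1.79623308e+02 -5.11385160e-02 -8.50308749e+01] [-14.3471114    1.46401335  16.73196072] [0.59877251 5.66258173 0.03808463]
```

View pics/scene3c.png

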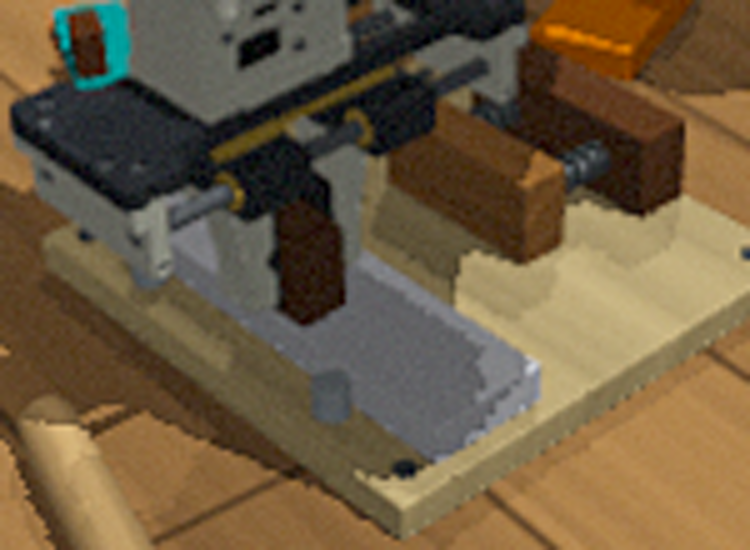

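View pics/side3c.png

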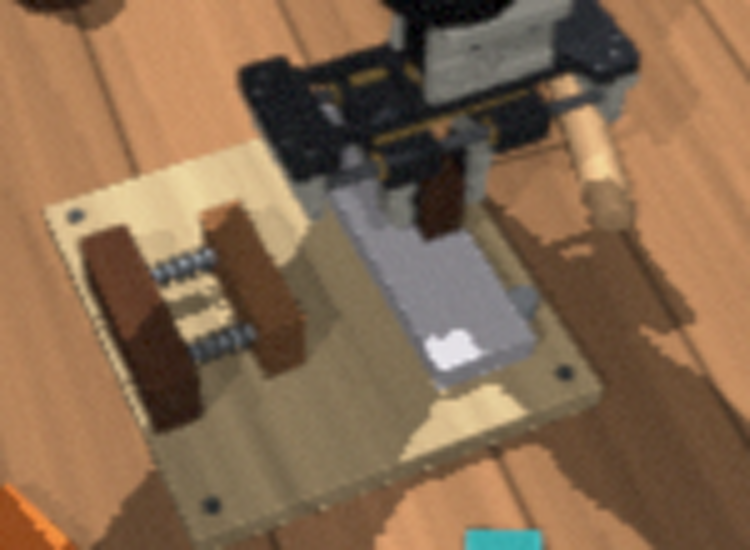

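Both edges look in contact, with a reaction of about 14 N. Next I release and lift to check.

Call:
play_rows:
  series:
    - [40,0,0,0,0]
    - [55,0,0,0,0]
    - [55,0,0,0,0]
    - [55,0,0,0,0]

```text
clock: 5.75
tool_pos: [0.6671, 0.0393, 0.1084]
orientation: [-180.0, 0.0, -85.0]
force: [0.1, 0.7, 0.2]
opening: 0.0467
```

Call:
play_rows:
  series:
    - [60,0,0,-0.03,0]
    - [60,0,0,-0.08,0]
    - [60,0,0,-0.13,0]
    - [60,0,0,-0.13,0]
    - [60,0,0,-0.13,0]
    - [60,0,0,-0.13,0]

```text
clock: 6.35
tool_pos: [0.6663, 0.0392, 0.2376]
orientation: [179.9, 0.0, -85.0]
force: [0.4, -0.2, -0.8]
opening: 0.0525
```

```bash
python3 - <<'E'
from m import *
s=snap('wrist','w4')
print(s['obs']['tool_pos'],s['obs']['orientation'],s['obs']['force'])
zrect(s,.0335,.0395,(.58,.71,-.08,.16),'bar',1)
c=s['frame'][40:280,250:510,::-1]; cv2.imwrite('pics/w4c.png',cv2.resize(c,None,fx=2.5,fy=2.5,interpolation=cv2.INTER_CUBIC))
E
```

```text
[0.66632973 0.03923457 0.23756494] [ 1.79917255e+02  6.07682175e-03 -8.50302214e+01] [ 0.41307299 -0.16950419 -0.83397381]
bar 8602 [648.6  38.2] [ 56.1 199.7] 5.01 z 0.0363
```

View pics/w4c.png

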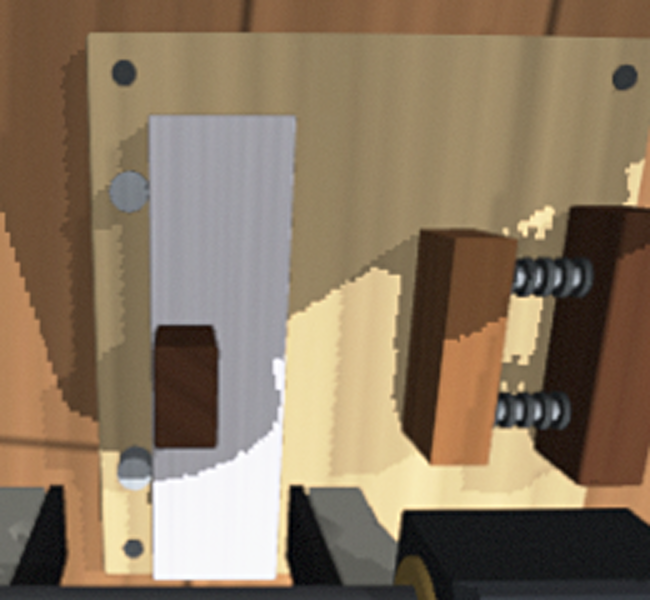

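The bar touches both pins (crop 148,190 and 152,468) at 5.0°, the same yaw as the board. Next is the block.

```bash
python3 - <<'E'
from m import *
go((.430,-.352),-70.3,.24)
E
```

```text
d 0.3692 0.2693 -0.0029 spin -14.73
```

Call:
play_rows:
  series:
    - [75,0.369,0.269,0,-14.7]
    - [75,0.369,0.269,0,-14.7]
    - [75,0.369,0.269,0,-14.7]
    - [75,0.369,0.269,0,-14.7]
    - [75,0.369,0.269,0,-14.7]
    - [75,0.369,0.269,0,-14.7]
    - [75,0.369,0.269,0,-14.7]
    - [75,0.369,0.269,0,-14.7]
    - [75,0.369,0.269,0,-14.7]
    - [75,0.369,0.269,0,-14.7]

```text
clock: 7.4
tool_pos: [0.4277, -0.3548, 0.2371]
orientation: [179.8, 0.1, -70.6]
force: [0.0, 0.4, -0.4]
opening: 0.0653
```

Call:
play_rows:
  series:
    - [70,0,0,0,0]
    - [70,0,0,0,0]

```text
clock: 7.6
tool_pos: [0.4309, -0.3513, 0.2377]
orientation: [179.9, 0.1, -70.3]
force: [1.3, -0.9, 0.6]
opening: 0.0617
```

```bash
python3 - <<'E'
from m import *
s=snap('wrist','w5');o=s['obs']
print(o['clock'],o['tool_pos'],o['orientation'],o['opening'])
zrect(s,.086,.096,(.38,.48,-.42,-.28),'tenon')
zrect(s,.041,.096,(.35,.52,-.45,-.25),'block')
E
```

```text
7.6 [ 0.43093944 -0.35133443  0.23772047] [ 1.79939362e+02  5.84665248e-02 -7.03362600e+01] 0.06171649675096019
tenon 1697 [ 430.1 -351.7] [30.  43.8] 19.33 z 0.0913
block 7283 [ 430.  -351.7] [ 70.2 110. ] 19.7 z 0.0467
```

View pics/w5.png

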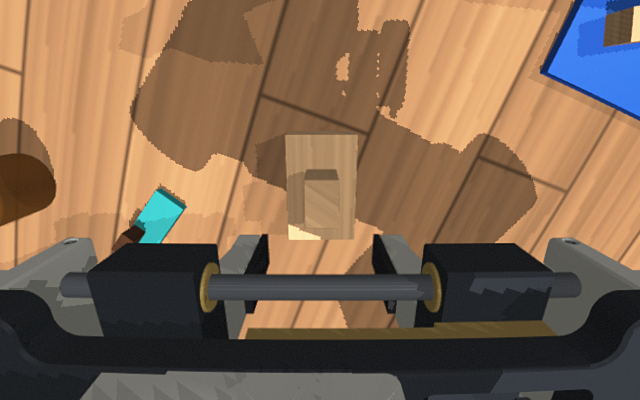

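The block's tenon is at (322,203) in the wrist view, and all measurements put it at (0.430, -0.352) with yaw 19.7°. I'll descend and grip the tenon.

Call:
play_rows:
  series:
    - [65,-0.001,0.001,0.04,0]
    - [65,-0.001,0.001,0.08,0]
    - [65,-0.001,0.001,0.11,0]
    - [65,-0.001,0.001,0.121,0]
    - [65,-0.001,0.001,0.121,0]
    - [65,-0.001,0.001,0.121,0]
    - [20,-0.001,0.001,0.121,0]
    - [20,-0.001,0.001,0.121,0]
    - [20,-0.001,0.001,0.121,0]
    - [20,-0.001,0.001,0.121,0]

```text
clock: 8.65
tool_pos: [0.4298, -0.3512, 0.1182]
orientation: [-180.0, -0.0, -70.3]
force: [0.5, 0.4, -0.6]
opening: 0.0304
```

Call:
play_rows:
  series:
    - [20,0,0,0,0]
    - [20,0,0,0,0]
    - [20,0,0,0,0]
    - [20,0,0,0,0]

```text
clock: 9.05
tool_pos: [0.4299, -0.3512, 0.1181]
orientation: [-180.0, -0.0, -70.3]
force: [-0.7, 0.2, 6.1]
opening: 0.0301
```

```bash
python3 - <<'E'
from m import *
o=get_obs();print(o['tool_pos'],o['orientation'],o['force'],o['opening'])
s=snap('side','s6');c=s['frame'][250:400,220:420,::-1]; cv2.imwrite('pics/s6c.png',cv2.resize(c,None,fx=3.5,fy=3.5,interpolation=cv2.INTER_CUBIC))
E
```

```text
[ 0.429854   -0.35122668  0.11814649] [-1.79978289e+02 -2.96402789e-02 -7.03101114e+01] [-0.67676259  0.21502364  6.07141841] 0.030132330644127632
```

View pics/s6c.png

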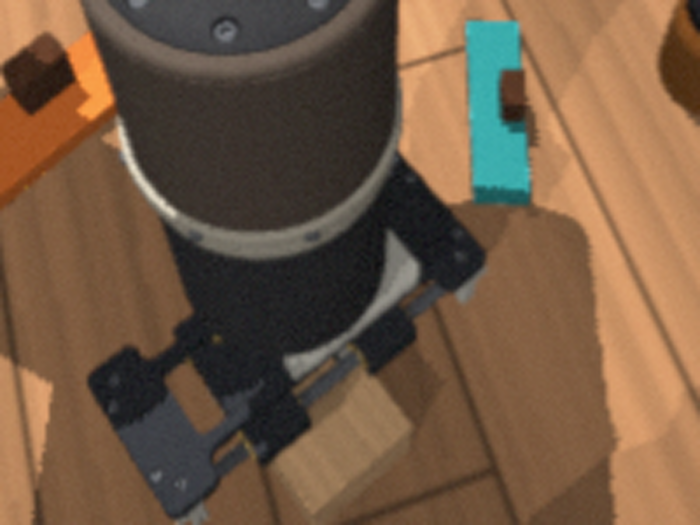

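Call:
play_rows:
  series:
    - [20,0,0,-0.03,0]
    - [20,0,0,-0.07,0]
    - [20,0,0,-0.11,0]
    - [20,0,0,-0.13,0]
    - [20,0,0,-0.13,0]
    - [20,0,0,-0.13,0]

```text
clock: 9.7
tool_pos: [0.4291, -0.3507, 0.2468]
orientation: [180.0, 0.1, -70.3]
force: [0.1, 0.0, -3.0]
opening: 0.0296
```

```bash
python3 - <<'E'
from m import *
o=get_obs();print(o['tool_pos'],o['orientation'],o['force'],o['opening'])
t=fromboard((.019,0));print(t);go(t,-85,.248)
E
```

```text
[ 0.42912887 -0.3507025   0.24679525] [ 1.79999078e+02  5.79352083e-02 -7.03437494e+01] [ 0.12946781  0.00682277 -2.99986159] 0.029643670508702466
[0.6075277  0.02345596]
d -0.2923 -0.2939 -0.0012 spin 14.66
```

Call:
play_rows:
  series:
    - [20,-0.03,-0.03,0,3]
    - [20,-0.06,-0.06,0,6]
    - [20,-0.09,-0.09,0,9]
    - [20,-0.12,-0.12,0,12]
    - [20,-0.15,-0.15,0,14.7]
    - [20,-0.18,-0.18,0,14.7]
    - [20,-0.21,-0.21,0,14.7]
    - [20,-0.24,-0.24,0,14.7]
    - [20,-0.27,-0.27,0,14.7]
    - [20,-0.292,-0.294,0,14.7]

```text
clock: 10.7
tool_pos: [0.6079, 0.025, 0.2449]
orientation: [179.8, -0.0, -85.0]
force: [0.9, -0.6, -2.9]
opening: 0.0299
```

Call:
play_rows:
  series:
    - [20,0,0,0,0]
    - [20,0,0,0,0]
    - [20,0,0,0,0]

```text
clock: 11.0
tool_pos: [0.6072, 0.0223, 0.2459]
orientation: [179.8, -0.0, -85.0]
force: [-0.1, 0.1, -3.0]
opening: 0.0301
```

```bash
python3 - <<'E'
from m import *
s=snap('side','s7');o=s['obs'];print(o['clock'],o['tool_pos'],o['orientation'],o['force'],o['opening'])
print(toboard(o['tool_pos']))
t=fromboard((.019,0));go(t,-85,.16)
c=s['frame'][100:260,230:430,::-1]; cv2.imwrite('pics/s7c.png',cv2.resize(c,None,fx=3.5,fy=3.5,interpolation=cv2.INTER_CUBIC))
s=snap('wrist','w7');
zrect(s,.165,.188,(.53,.7,-.1,.12),'blocktop',1)
E
```

```text
11.0 [0.60717865 0.02230933 0.24588937] [ 1.79824746e+02 -3.03558468e-02 -8.50375611e+01] [-0.0516676   0.12384424 -2.97173012] 0.030079540085490398
[ 0.01855234 -0.00111185]
d -0.0014 -0.0003 0.0864 spin -0.06
blocktop 8829 [609.8  -8.1] [70.4 50.8] 4.96 z 0.1746
```

View pics/w7.png

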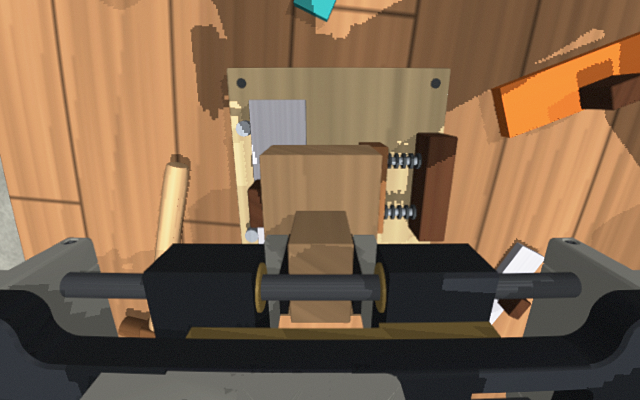

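View pics/s7c.png

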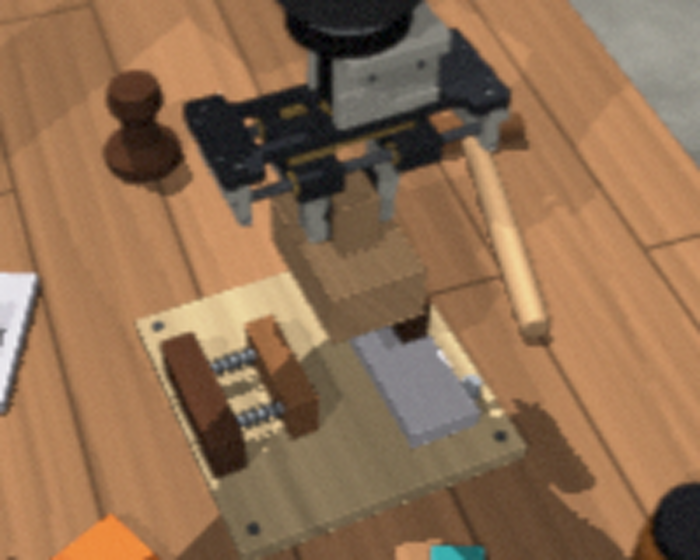

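Block is held straight at yaw 5.0°, 18.5 mm in board x, with clearance to both the jaw and the grip. I'll descend to just above the bar.

Call:
play_rows:
  series:
    - [20,0,0,0.025,0]
    - [20,0,0,0.05,0]
    - [20,0,0,0.07,0]
    - [20,0,0,0.08,0]
    - [20,0,0,0.086,0]
    - [20,0,0,0.086,0]
    - [20,0,0,0.086,0]

```text
clock: 11.8
tool_pos: [0.6087, 0.0228, 0.1625]
orientation: [-179.9, 0.0, -85.0]
force: [-0.6, 0.1, -2.9]
opening: 0.0297
```

```bash
python3 - <<'E'
from m import *
s=snap('side','s8');o=s['obs'];print(o['clock'],o['tool_pos'],o['orientation'],o['force'],o['opening'])
print(toboard(o['tool_pos']))
t=fromboard((-.005,0));go(t,-85,o['tool_pos'][2])
E
```

```text
11.8 [0.60866573 0.02281454 0.16254055] [-1.79918821e+02  4.18753506e-03 -8.50133675e+01] [-0.55187773  0.05704862 -2.91233687] 0.02970635742191794
[ 0.02007779 -0.00073817]
d -0.0006 0.0251 0.0001 spin -0.01
```

Call:
play_rows:
  series:
    - [20,0,0.004,0.003,0]
    - [20,0,0.008,0.003,0]
    - [20,0,0.012,0.003,0]
    - [20,0,0.016,0.003,0]
    - [20,0,0.02,0.003,0]
    - [20,0,0.023,0.003,0]
    - [20,0,0.025,0.003,0]
    - [20,0,0.025,0.003,0]
    - [20,0,0.025,0.003,0]

```text
clock: 12.75
tool_pos: [0.5838, 0.0209, 0.1591]
orientation: [-179.9, 0.0, -85.0]
force: [5.6, 0.3, -2.3]
opening: 0.03
```

```bash
python3 - <<'E'
from m import *
s=snap('side','s9');o=s['obs'];print(o['clock'],o['tool_pos'],o['orientation'],o['force'],o['opening'])
print(toboard(o['tool_pos']))
c=s['frame'][100:260,230:430,::-1]; cv2.imwrite('pics/s9c.png',cv2.resize(c,None,fx=3.5,fy=3.5,interpolation=cv2.INTER_CUBIC))
s=snap('scene','c9')
c=s['frame'][130:300,220:420,::-1]; cv2.imwrite('pics/c9c.png',cv2.resize(c,None,fx=3.5,fy=3.5,interpolation=cv2.INTER_CUBIC))
E
```

```text
12.75 [0.58379885 0.02093022 0.15910152] [-1.79907487e+02  1.06404458e-02 -8.49931708e+01] [ 5.6211272   0.26622482 -2.25733019] 0.029956583703138563
[-0.00485869 -0.00044802]
```

View pics/s9c.png

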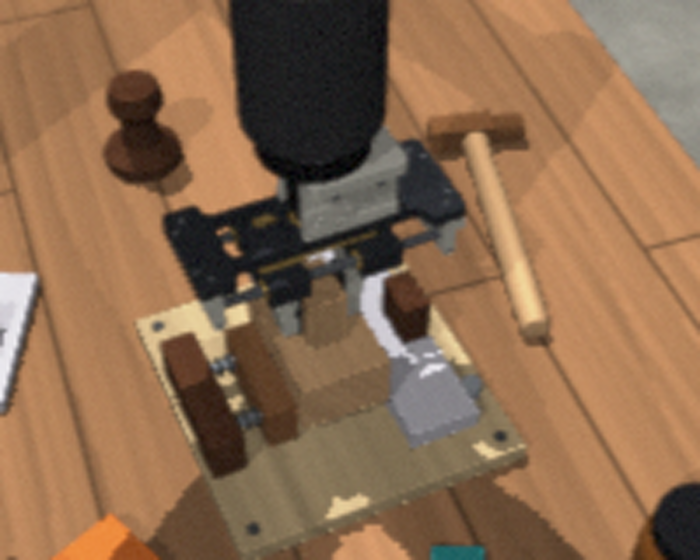

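View pics/c9c.png

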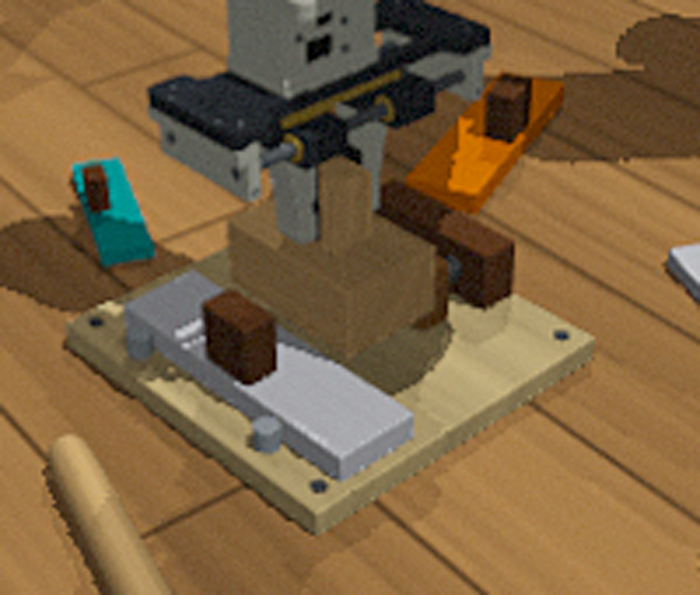

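The jaw is pressed back at about 5.6 N, roughly 17 mm by position. Now I'll lower with force checks.

Call:
play_rows:
  series:
    - [20,0,0,0.003,0]
    - [20,0,0,0.006,0]
    - [20,0,0,0.009,0]
    - [20,0,0,0.012,0]
    - [20,0,0,0.012,0]

```text
clock: 13.35
tool_pos: [0.5838, 0.0209, 0.1467]
orientation: [-179.9, 0.0, -85.0]
force: [5.5, 0.8, -4.1]
opening: 0.0301
```

Call:
play_rows:
  series:
    - [20,0,0,0.003,0]
    - [20,0,0,0.006,0]
    - [20,0,0,0.009,0]
    - [20,0,0,0.009,0]

```text
clock: 13.75
tool_pos: [0.5838, 0.0209, 0.1377]
orientation: [-179.9, 0.0, -85.0]
force: [6.2, 1.8, -4.5]
opening: 0.0297
```

Call:
play_rows:
  series:
    - [20,0,0,0.001,0]
    - [20,0,0,0.0015,0]
    - [20,0,0,0.0015,0]

```text
clock: 14.05
tool_pos: [0.584, 0.0209, 0.1366]
orientation: [-179.9, 0.0, -85.0]
force: [5.1, 0.3, -1.7]
opening: 0.0298
```

```bash
python3 - <<'E'
from m import *
s=snap('side','s10');o=s['obs'];print(o['clock'],o['tool_pos'],o['orientation'],o['force'],o['opening'])
print(toboard(o['tool_pos']))
c=s['frame'][100:260,230:430,::-1]; cv2.imwrite('pics/s10c.png',cv2.resize(c,None,fx=3.5,fy=3.5,interpolation=cv2.INTER_CUBIC))
s=snap('scene','c10')
c=s['frame'][130:300,220:420,::-1]; cv2.imwrite('pics/c10c.png',cv2.resize(c,None,fx=3.5,fy=3.5,interpolation=cv2.INTER_CUBIC))
s=snap('wrist','w10');zrect(s,.0335,.0395,(.61,.71,-.08,.16),'bar',1);zrect(s,.058,.07,(.51,.7,-.1,.1),'blk+jaw',1)
E
```

```text
14.05 [0.58400195 0.02091359 0.13660222] [-1.79901897e+02  4.86165698e-03 -8.49902980e+01] [ 5.0944227   0.32125553 -1.71201025] 0.02983253755045668
[-0.00465781 -0.00048229]
bar 10818 [653.1 -10.2] [ 56.4 102.7] 5.26 z 0.0362
blk+jaw 11454 [603.   -4.5] [150.6  57.8] 4.63 z 0.0644
```

View pics/w10.png

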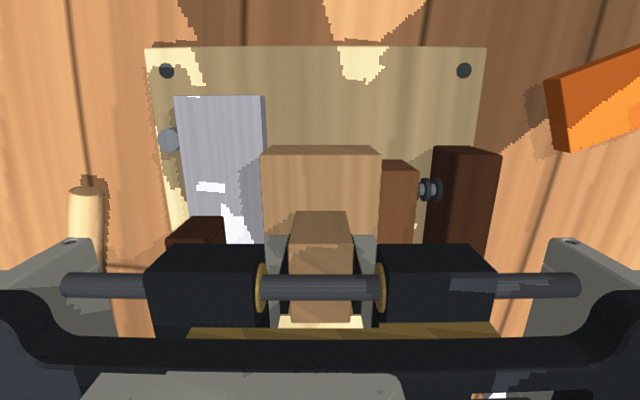

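View pics/c10c.png

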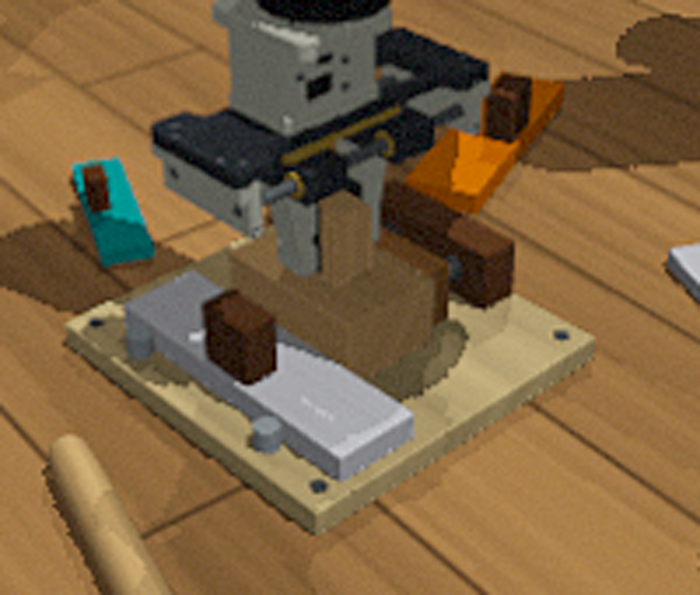

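The block is nearly on the board with the jaw against it. I'll settle it 1 mm, ease it over to the bar, then release.

Call:
play_rows:
  series:
    - [20,0,0,0.0006,0]
    - [20,0,-0.001,0.001,0]
    - [20,0,-0.002,0.001,0]
    - [20,0,-0.003,0.001,0]
    - [20,0,-0.003,0.001,0]

```text
clock: 14.7
tool_pos: [0.5864, 0.0211, 0.1362]
orientation: [-180.0, -0.0, -85.0]
force: [0.9, 2.4, 5.6]
opening: 0.03
```

```bash
python3 - <<'E'
from m import *
o=get_obs();print(o['clock'],o['tool_pos'],toboard(o['tool_pos']),o['orientation'],o['force'],o['opening'])
E
```

```text
14.7 [0.58642593 0.02112268 0.13615535] [-0.00222483 -0.00048526] [-1.79959824e+02 -1.97425346e-03 -8.49901446e+01] [0.94473155 2.41548958 5.6366291 ] 0.03000924875708381
```

Call:
play_rows:
  series:
    - [40,0,0,0,0]
    - [50,0,0,0,0]
    - [55,0,0,0,0]
    - [55,0,0,0,0]

```text
clock: 15.1
tool_pos: [0.5856, 0.0208, 0.1347]
orientation: [179.9, -0.0, -85.0]
force: [-0.0, 0.4, -0.6]
opening: 0.0474
```

Call:
play_rows:
  series:
    - [55,0,0,-0.02,0]
    - [55,0,0,-0.05,0]
    - [55,0,0,-0.09,0]
    - [55,0,0,-0.13,0]
    - [55,0,0,-0.16,0]
    - [55,0,0,-0.16,0]
    - [55,0,0,-0.16,0]

```text
clock: 15.8
tool_pos: [0.586, 0.021, 0.2955]
orientation: [-180.0, 0.0, -85.0]
force: [-0.7, -0.4, -0.6]
opening: 0.0482
```

```bash
python3 - <<'E'
from m import *
s=snap('wrist','w11');o=s['obs'];print(o['clock'],o['tool_pos'],o['orientation'],o['force'],o['opening'])
zrect(s,.0335,.0395,(.61,.71,-.08,.16),'bar',1)
zrect(s,.1,.115,(.5,.65,-.1,.1),'tenon',1)
zrect(s,.0625,.067,(.5,.65,-.1,.1),'base',1)
s2=snap('scene','c11')
c=s2['frame'][130:300,220:420,::-1]; cv2.imwrite('pics/c11c.png',cv2.resize(c,None,fx=3.5,fy=3.5,interpolation=cv2.INTER_CUBIC))
s3=snap('side','s11');zrect(s3,.1,.115,(.5,.65,-.1,.1),'tenon',1);zrect(s3,.0625,.067,(.5,.65,-.1,.1),'base',1);zrect(s3,.0335,.0395,(.61,.71,-.08,.16),'bar',1)
c=s3['frame'][130:280,230:430,::-1]; cv2.imwrite('pics/s11c.png',cv2.resize(c,None,fx=3.5,fy=3.5,interpolation=cv2.INTER_CUBIC))
E
```

```text
15.8 [0.58598667 0.02099685 0.29545806] [-1.79951381e+02  3.83685605e-02 -8.50261469e+01] [-0.74073831 -0.3994761  -0.5954163 ] 0.04821494411316217
bar 5462 [648.9  37.9] [ 56.5 200.2] 5.13 z 0.0363
tenon 1312 [587.1  20.4] [29.4 43.6] 4.47 z 0.1094
base 4256 [587.   20.9] [ 70.  109.4] 4.92 z 0.0644
tenon 182 [587.   19.1] [31.3 47.1] 4.73 z 0.1089
base 344 [586.4  18.3] [ 68.8 108.6] 6.84 z 0.0643
bar 778 [648.   36.2] [ 56.5 200.4] 5.04 z 0.0362
```

View pics/w11.png

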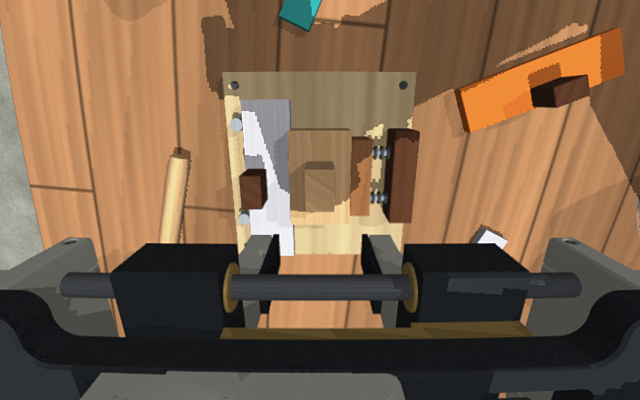

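View pics/c11c.png

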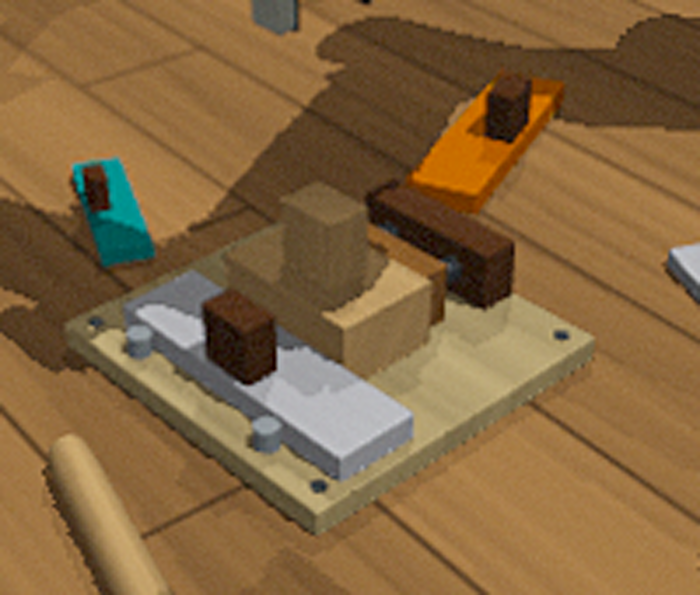

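View pics/s11c.png

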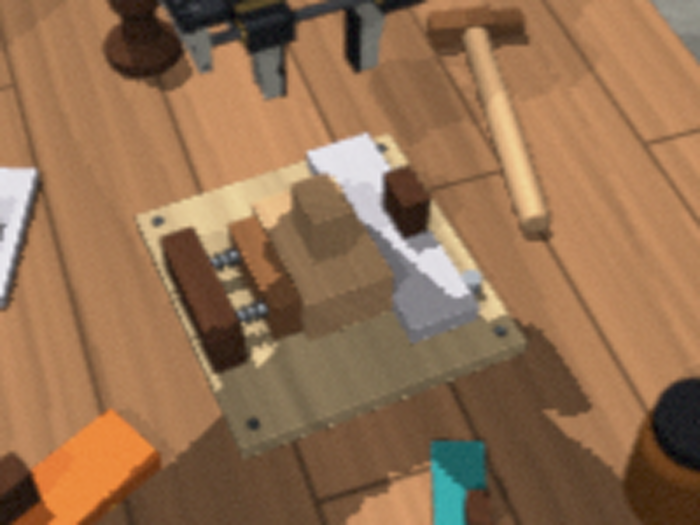

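```bash
python3 -c "
from plant import *
print(close_job())"
```

```text
the job is handed in; nothing more can be done
None
```

I slid the silver straightedge against both pins by its grip. I then picked the neck block up by its tenon, pressed the jaw back with it and lowered it into the gap. Finally I let go, lifted clear and handed the job in at about 16 s of the 58 s.

The last checks all agreed with the task:
- **Straightedge:** flat on the board (top at 36 mm), against both pins in the picture. Its yaw was 5.0–5.1° against the board's 5.0°, and it sat about 11 mm off centre lengthwise.
- **Block:** upright on the board (base top at 64 mm). Its yaw was 4.9° and it sat within about 1 mm of the jaw's centre. It touched both jaw and straightedge by position: their centres were about 62 mm apart, where contact means 63 mm.
- **Jaw:** I had no direct reading of the joint. With the block at about −2 mm in board x, the jaw should be near 14–15 mm. The clamping forces after release were not measured either. While I was pressing the jaw back, the wrist force was about 5.6 N.
- **Arm and other objects:** the arm was clear of everything. The bystanders I could see had not visibly moved; I did not re-measure them.

The only disagreement was a coarse side-camera fit of the block's base that gave a yaw of 6.8°. That fit used few points, and the closer wrist view (4.9°) and both tenon fits (4.5–4.7°) say otherwise.

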